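Turn a sharpening block end for end in its holder

TASK

The two-grit sharpening block sits in its wooden holder the wrong way round. Lift it straight out, lay it crosswise and balanced on the narrow wood block and let go of it, then take it again by its other end (the dark one) and seat it fully home in the holder turned end for end, with the dark coarse half at the end where the holder's sides are cut away. Let go of the block only when it is resting on something, and leave the other things on the bench alone.

Things in the scene. Friction and masses are not known exactly. Their poses are not given: they have to be found in the camera images.
- stone: Two-grit sharpening block: bar 140 x 50 x 40 mm (x, y, z), 0.18 to 0.37 kg, evenly weighted, loose. One half white (pale, fine), one black (dark, coarse). Origin: centre of its underside; x along its length towards the pale end, z up. Starts home in the holder, pale half at the cut-away end; grip it across its 50 mm width.
- pale_end (a point): Centre of the pale end face of the sharpening block (70 mm along its x from its origin, 20 mm above its underside).
- holder: Wooden holder fixed to the bench. Origin on the bench under the recess centre; x along the recess from the cut-away end (-x) to the closed end (+x). Recess 143 x 53 mm (1.5 mm play a side), walls 10 mm thick, straight to 38 mm above the bench, flaring out 3.5 mm to the rim at 50 mm. End walls at both ends, each with a screwed ear reaching 101 mm from the origin.
- finger_gap (a point): Point in the holder's recess 43 mm from its centre towards the cut-away end, 32 mm above the bench. Here, from x = -71 to -15 mm in the holder's frame, there are no side walls: fingers can come down beside the block, down to the bench. The side walls run from x = -15 mm to the closed end.
- seat (a point): Centre of the recess floor, 12 mm above the bench: where the sharpening block's origin lies when it is home (its top is then 52 mm above the bench). Axes as the holder's.
- rest: Wood block, brown, 45 x 90 x 32 mm (x, y, z), fixed to the bench; origin: centre of its underside; top 32 mm above the bench. Its x axis runs across its narrow 45 mm width. The sharpening block lies crosswise when its length runs along this x axis (either way round), both ends overhanging.
- pliers_red: Bystander: combination pliers with red handles, 167 x 55 x 11 mm; leave alone.
- gear_motor: Bystander: grey gear motor, 76 x 104 x 50 mm; leave alone.
- marker: Bystander: white marker pen, 132 mm long, 16 mm thick; leave alone.
- ring_spanner: Bystander: steel ring spanner, 190 mm long, 15 mm thick; leave alone.
- tape_roll: Bystander: roll of black tape lying flat, 58 mm across, 19 mm high; leave alone.
Mind the look-alikes: they are no part of the job. Several things look just like the rest: the one meant starts farthest to the robot's left.

How it is judged:
On the way, in this order (a step that is already met when the one before it is completed fails the run):
1. the sharpening block lies level and crosswise (within 0.35 rad) on the wood block, its middle within 40 mm of the wood block's middle, let go (contact force between stone and rest above 0.3 N and contact force between stone and the arm below 0.05 N and contact force between stone and the fingers below 0.05 N and angle between the x axis of stone and the x axis of rest, either way round below 0.35 rad and angle between stone's own z axis and vertical below 0.06 rad and z of stone in the frame of rest between 0.028 and 0.036 m and horizontal distance between stone and rest below 0.04 m and linear speed of stone below 0.02 m/s), for 0.2 s.
2. the sharpening block is lifted off the wood block again, held by its dark half (contact force between stone and the fingers above 0.5 N and x of the grasp point in the frame of stone below -0.005 m and height (world z) of stone above 0.045 m and contact force between stone and rest below 0.05 N), for 0.1 s.
At the end, for the whole second after the job is handed in: The sharpening block is home in the holder the other way round: pale end at the closed end (+x of the holder), dark half at the cut-away end, its origin within 4 mm of the seat sideways and 2 mm in height, level within 0.03 rad, at rest and let go (horizontal distance between stone and seat below 0.004 m and z of stone in the frame of seat between -0.003 and 0.002 m and angle between stone's own z axis and vertical below 0.03 rad and angle between the x axis of stone and the x axis of holder, either way round below 0.06 rad and x of pale_end in the frame of holder above 0.06 m and linear speed of stone below 0.01 m/s and contact force between stone and the fingers below 0.05 N); the robot touches nothing.
It fails at once if a bystander is moved more than 25 mm (distance of any of pliers_red, gear_motor, marker, ring_spanner, tape_roll from where it was at the start of the episode above 0.025 m).
It fails at once if the sharpening block is let go in the air (underside more than 60 mm above the bench and no finger on it) (height (world z) of stone above 0.06 m and contact force between stone and the fingers below 0.01 N).
It fails at once if the sharpening block is tipped over by more than 0.7 rad (angle between stone's own z axis and vertical above 0.7 rad).
It also fails if it takes over 69 s, if anything falls off the work surface, if the arm or the gripper's body presses on something with over 40 N, if the wrist force passes 120 N, or if a joint passes its speed limit or range.

ROBOT

A 7-joint arm with a two-finger parallel gripper is mounted at the origin on a cart in front of the work surface, level with it; the furniture and walls round the work are solid. World frame = base frame: x ahead of the robot, y to its left, z up, the work surface at z = 0. Lengths are in m, angles in rad, forces in N, time in s.
With the tool pointing down it reaches from about 0.425 to 0.825 m from the base axis. Payload 3.6 kg.
Tool frame: the origin (TCP) lies between the finger pads; the fingertips stand 11 mm ahead of it and the grasp point (between the pads) lies 8 mm behind it; z points along the fingers, y is the line along which they close (so a half turn about z gives the same grasp; the last joint's range is limited). The gripper opens to 85 mm and grips with 20 to 120 N. Pads are 22 mm wide; open, the fingers measure 114 mm over their backs; the gripper's body (76 mm by 85 mm) begins 54 mm behind the grasp point. The pads swing forward as they close: fully open they stand 13 mm farther back than shut.
Start: joints at [-1.246, 0.615, -0.013, 1.423, 0.008, 1.103, -0.04], TCP at [0.223, 0.61, 0.242] pointing down, gripper open.
Joint ranges: [-3.12, 3.12], [-0.3, 2.06], [-1.34, 1.32], [0.26, 2.42], [-1.36, 4.5], [0.01, 1.98], [-2.84, 2.84]. Speed limits (rad/s): [2.79, 2.79, 3.14, 3.14, 3.14, 3.14, 3.14].

INTERFACE

Orientations are given as a 3x3 rotation matrix whose columns are the frame's x, y, z axes.
In Python, from bench import manip gives the robot as it stands. The module is installed in compiled form; this text tells all that it offers.
- The arm moves only by the shell command python3 -m handwheel 'ROWS' [OPENING] [FORCE]. ROWS is JSON, a list of rows, each a list of 4 numbers: the shift along the tool's x, y, z in units of 250 mm (1.0 is 250 mm), then the turn about the tool's z in units of 120 degrees (1.0 is 120 degrees). A call has exactly 10 rows; each row is the pose to reach, as a shift and turn from the pose commanded when the call began, along the tool's axes at that moment; what a row does not reach only later rows make up. A row lasts 1/8 s, in which the tool goes at most 62.5 mm and 10.7 degrees, less where a joint would pass 70% of its speed; a pose out of reach is approached as far as the arm can. A call with a number of a shift or a turn outside -1 to 1 is refused whole. A call with a gripper value outside its range is refused whole. OPENING is the closure, from 0 (fully open) to 1 (shut), set as the call begins (- or left out, the last holds). The fingers move at their own pace and stop on an object; FORCE is the grip in N (left out, the last holds). Time passes only in rows, so rows that repeat a pose let the fingers close, or fill a call up. It gives the time, the measured TCP pose, the force, the opening and the grip force at its end, in the units of the state.
- manip.get_obs(): the state, without advancing time (a new reading comes with each control period).
- manip.grab_frame(name): name is "scene" or "side" or "wrist"; returns the picture (400x640x3 uint8, red, green, blue); there is no depth.
- manip.camera_model(name): a dict with "K" (3x3 intrinsics, pixels), "pose" (4x4, takes a point from camera to world coordinates). Camera axes: x right, y down, z forward; pixel columns grow to the right and rows downward; lengths in m; the calibration is good to about 2 mm. A picture is of the moment at which its call begins: read the wrist's pose just before it. camera_model takes no time and is no camera call; for the wrist camera it gives the pose at the moment of the call.
- manip.close_job(): hands the job in; it is judged then, once.
The state is a dict: "clock": time; "joints": joint angles; "qvel": joint speeds; "effort": joint torques, N m; "ee_pos": TCP position; "tcp_rot": TCP orientation; "wrist_force": force on the tool from outside, world axes, zero at the start; "moment": the same for the moment, N m; "gripper_width": finger opening in m; "finger_force": force on a finger pad.
Only numpy, scipy, OpenCV 4.12 (cv2) and the standard library are available. Lean on these libraries where they do the work, as an engineer would, in place of code of your own. Each camera call takes 0.05 s, during which the arm holds its last target. There are 200 camera calls.

## Working session

There is one attempt and no reset: what is moved stays moved. The work goes in short steps, Python scripts to look and compute and a shell command to move; the robot and the scene stay as the last step left them, time stands still between calls to the robot, and variables do not carry over. Pictures are saved under pics/ and viewed, at most 10 in all, crops included, and the job is handed in when it is done.

```bash
mkdir -p pics; cat > h.py <<'E'
from bench import manip
import numpy as np, cv2
def grab(n,f):
    c=manip.camera_model(n); im=manip.grab_frame(n); cv2.imwrite('pics/'+f,im[:,:,::-1]); np.savez('pics/'+f+'.npz',K=c['K'],P=c['pose']); return im
def ray(f,u,v,z):
    d=np.load('pics/'+f+'.npz');K,P=d['K'],d['P']
    r=P[:3,:3]@np.linalg.solve(K,[u,v,1.]);o=P[:3,3]
    return (o+r*(z-o[2])/r[2]).round(4)
def proj(f,p):
    d=np.load('pics/'+f+'.npz');K,P=d['K'],d['P']
    q=K@(P[:3,:3].T@(np.array(p)-P[:3,3]));return (q[:2]/q[2]).round(1)
E
python3 - <<'E'
from h import *
for n in ('scene','side','wrist'): grab(n,n+'0.png'); print(manip.camera_model(n)['pose'].round(3).tolist())
o=manip.get_obs();print(o['clock'],o['ee_pos'],o['tcp_rot'],o['gripper_width'])
E
```

```text
[[0.679, -0.46, 0.573, -0.134], [-0.734, -0.404, 0.545, -0.724], [-0.019, -0.79, -0.612, 0.853], [0.0, 0.0, 0.0, 1.0]]
[[-0.999, 0.004, -0.034, 0.63], [0.03, 0.601, -0.799, 1.021], [0.018, -0.799, -0.601, 0.83], [0.0, 0.0, 0.0, 1.0]]
[[0.343, 0.888, 0.306, 0.145], [0.939, -0.324, -0.114, 0.638], [-0.002, 0.327, -0.945, 0.374], [0.0, 0.0, 0.0, 1.0]]
0.15 [0.22315384 0.60987835 0.24138872] [[-9.39126870e-01  3.43569841e-01 -6.97172618e-04]
 [ 3.43570548e-01  9.39124893e-01 -1.92703618e-03]
 [-7.33935416e-06 -2.04925944e-03 -9.99997900e-01]] 0.08553425032522084
```

View pics/scene0.png

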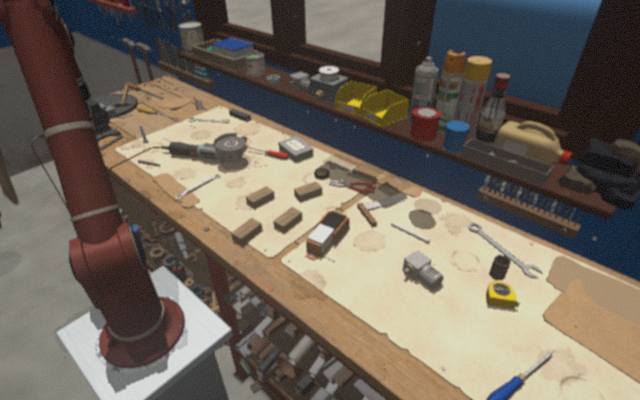

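View pics/wrist0.png

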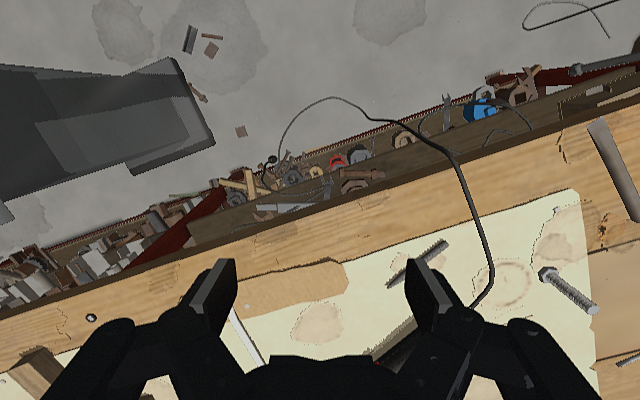

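The scene picture shows the holder near (328,232), pale half toward (320,238), and four brown blocks at (260,197), (308,190), (288,218) and (247,231). I'll enlarge these areas next.

```bash
python3 - <<'E'
from h import *
for p in [(260,192),(308,186),(288,213),(247,226)]: print(p,ray('scene0.png',*p,.032))
print(ray('scene0.png',328,228,.052))
im=cv2.imread('pics/scene0.png')[170:270,220:360]
cv2.imwrite('pics/sc.png',cv2.resize(im,None,fx=5.7,fy=5.7,interpolation=cv2.INTER_CUBIC))
E
```

```text
(260, 192) [0.5434 0.1775 0.032 ]
(308, 186) [0.6777 0.0775 0.032 ]
(288, 213) [0.528 0.024 0.032]
(247, 226) [0.3999 0.0741 0.032 ]
[ 0.5418 -0.1342  0.052 ]
```

View pics/sc.png

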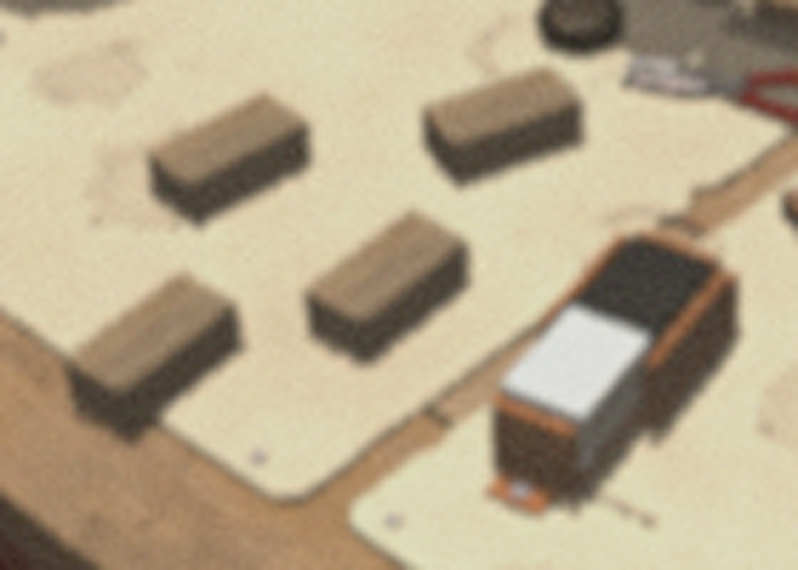

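View pics/side0.png

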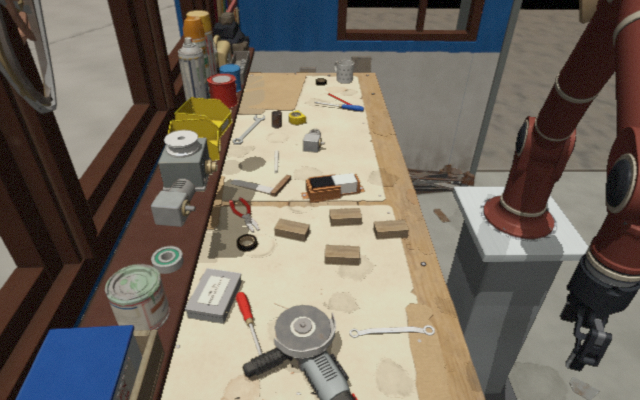

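The crop shows the rest (upper-left block) top corners at about (150,158), (265,95), (308,128), (195,188). The stone has its pale half toward the robot, with its mid-line at (578,305)-(650,340).

```bash
python3 - <<'E'
from h import *
def c(u,v,z): return ray('scene0.png',220+(u+.5)/5.7-.5,170+(v+.5)/5.7-.5,z)
print('rest',[c(*p,.032) for p in [(150,158),(265,95),(308,128),(195,188)]])
r=np.array([c(*p,.032) for p in [(150,158),(265,95),(308,128),(195,188)]]);print(r.mean(0))
s=np.array([c(*p,.052) for p in [(503,388),(583,418),(650,338),(578,305)]]);print('stone',s)
m=(s[2]+s[3])/2;e=(s[0]+s[1])/2;print(m,e,np.degrees(np.arctan2(*(e-m)[[1,0]])))
E
```

```text
rest [array([0.4919, 0.1906, 0.032 ]), array([0.5799, 0.187 , 0.032 ]), array([0.5742, 0.142 , 0.032 ]), array([0.4907, 0.1484, 0.032 ])]
[0.534175 0.167    0.032   ]
stone [[ 0.4715 -0.118   0.052 ]
 [ 0.4822 -0.1631  0.052 ]
 [ 0.5499 -0.1493  0.052 ]
 [ 0.5445 -0.1037  0.052 ]]
[ 0.5472 -0.1265  0.052 ] [ 0.47685 -0.14055  0.052  ] -168.70573066925093
```

```bash
cat >> h.py <<'E'
def mv(p,yaw):
    "units to reach TCP p with tool x at yaw (deg), tool pointing down; prints also tilt"
    o=manip.get_obs();R=o['tcp_rot'];d=np.array(p)-o['ee_pos'];y0=np.degrees(np.arctan2(R[1,0],R[0,0]))
    t=-((yaw-y0+180)%360-180)
    print('t',round(o['clock'],2),'pos',o['ee_pos'].round(4),'yaw',y0.round(2),'w',o['gripper_width'].round(4),'tilt',R[:2,2].round(4))
    print('rows',(R.T@d/.25).round(4),'turn',round(t/120,4))
E
python3 -c "
from h import *
mv((.40,.40,.25),40)"
```

```text
Traceback (most recent call last):
  File "h.py", line 16, in mv
    print('t',round(o['clock'],2),'pos',o['ee_pos'].round(4),'yaw',y0.round(2),'w',o['gripper_width'].round(4),'tilt',R[:2,2].round(4))
                                                                                   ^^^^^^^^^^^^^^^^^^^^^^^^
AttributeError: 'float' object has no attribute 'round'
```

```bash
sed -i "s/o\['gripper_width'\].round(4)/round(o['gripper_width'],4)/" h.py
python3 -m handwheel '[[-0.1,-0.05,0,0.08],[-0.2,-0.11,0,0.16],[-0.32,-0.18,0,0.25],[-0.45,-0.25,0,0.34],[-0.58,-0.33,0,0.43],[-0.7,-0.4,0,0.52],[-0.8,-0.45,0,0.61],[-0.87,-0.49,0,0.7],[-0.92,-0.52,0,0.78],[-0.95,-0.54,0,0.85]]' 0 && python3 -c "
from h import *
mv((.53,.17,.25),11.3)"
```

```text
clock: 1.4
ee_pos: [0.4004, 0.401, 0.2421]
tcp_rot: [[0.537, 0.844, -0.0], [0.844, -0.537, -0.001], [-0.001, 0.0, -1.0]]
wrist_force: [0.6, -1.2, -0.7]
gripper_width: 0.0856
finger_force: 0.0
t 1.4 pos [0.4004 0.401  0.2421] yaw 57.55 w 0.0856 tilt [-0.0003 -0.0008]
rows [-0.5018  0.9332 -0.0312] turn 0.3854
```

```bash

python3 -m handwheel '[[-0.04,0.08,0,0.04],[-0.1,0.18,0,0.09],[-0.18,0.33,-0.01,0.15],[-0.26,0.48,-0.01,0.2],[-0.34,0.63,-0.02,0.26],[-0.41,0.77,-0.02,0.31],[-0.46,0.86,-0.03,0.35],[-0.49,0.91,-0.03,0.375],[-0.5,0.93,-0.03,0.385],[-0.5,0.93,-0.03,0.385]]' 0 >/dev/null && python3 -c "
from h import *
grab('wrist','w1.png')
mv((.505,-.035,.25),11.3)"
```

```text
t 2.7 pos [0.53   0.1739 0.2495] yaw 11.83 w 0.0853 tilt [-0.001   0.0007]
rows [-0.2693  0.7975 -0.0025] turn 0.0045
```

View pics/w1.png

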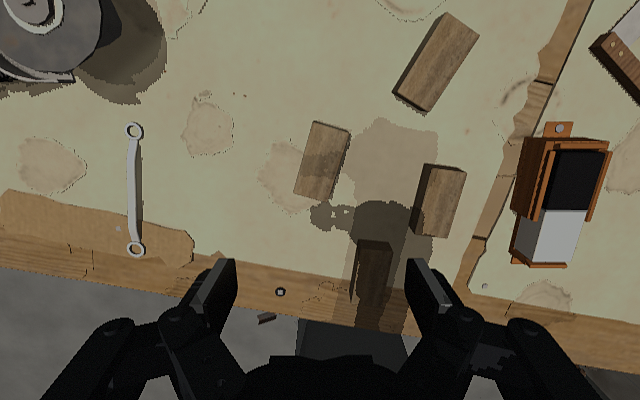

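The wrist view shows the rest at (322,160) and the holder at (560,200), its pale half nearer the robot. An enlarged crop of both will give the corners.

```bash
python3 -c "
from h import *
im=cv2.imread('pics/w1.png')
a=im[110:210,280:360];b=im[120:280,500:628]
a=cv2.resize(a,None,fx=5,fy=5,interpolation=cv2.INTER_CUBIC);b=cv2.resize(b,None,fx=3.125,fy=3.125,interpolation=cv2.INTER_CUBIC)
cv2.imwrite('pics/c1.png',np.hstack([a,b]))"
```

```text
(no output)
```

View pics/c1.png

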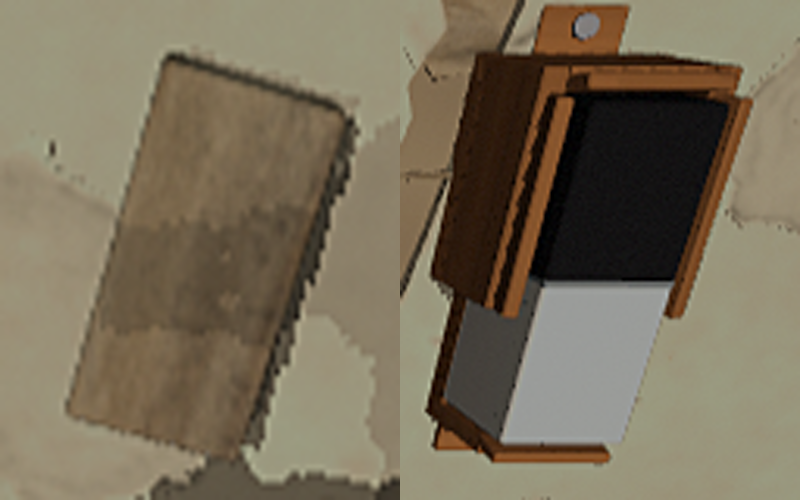

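Rest top corners in the crop are (166,62), (345,112), (238,455), (70,412). Stone top corners are (577,95), (727,105), (622,442), (503,442).

```bash
python3 - <<'E'
from h import *
r=np.array([ray('w1.png',280+u/5-.4,110+v/5-.4,.032) for u,v in [(166,62),(345,112),(238,455),(70,412)]])
s=np.array([ray('w1.png',500+(u-400)/3.125-.34,120+v/3.125-.34,.052) for u,v in [(577,95),(727,105),(622,442),(503,442)]])
a=lambda d:np.degrees(np.arctan2(d[1],d[0])).round(2)
print(r,r.mean(0),'long',a(r[0]-r[3]),a(r[1]-r[2]),'short',a(r[0]-r[1]),a(r[3]-r[2]))
print(s,s.mean(0),'long',a(s[0]-s[3]),a(s[1]-s[2]),'short',a(s[0]-s[1]),a(s[3]-s[2]))
print(np.linalg.norm(r[0]-r[3]),np.linalg.norm(s[0]-s[3]),np.linalg.norm(s[1]-s[2]))
E
```

```text
[[0.5843 0.1926 0.032 ]
 [0.5817 0.1498 0.032 ]
 [0.4943 0.1562 0.032 ]
 [0.4968 0.1994 0.032 ]] [0.539275 0.1745   0.032   ] long -4.44 -4.19 short 86.52 86.69
[[ 0.6117 -0.0789  0.052 ]
 [ 0.6193 -0.133   0.052 ]
 [ 0.4848 -0.1616  0.052 ]
 [ 0.4749 -0.1143  0.052 ]] [ 0.547675 -0.12195   0.052   ] long 14.51 12.0 short 98.0 101.82
0.0877638308188516 0.14130605082585815 0.13750712708801674
```

```bash

python3 -m handwheel '[[-0.02,0.08,0,0],[-0.06,0.18,0,0],[-0.1,0.33,0,0],[-0.13,0.48,0,0],[-0.16,0.63,0,0],[-0.19,0.78,0,0],[-0.21,0.88,0,0],[-0.23,0.95,0,0],[-0.24,0.99,0,0],[-0.24,0.99,0,0]]' 0 >/dev/null && python3 -c "
from h import *
mv((.530,-.126,.20),12)"
```

```text
t 3.95 pos [ 0.5218 -0.0822  0.2498] yaw 11.67 w 0.0854 tilt [-0.0001  0.0002]
rows [-0.0034  0.1781  0.1993] turn -0.0027
```

```bash

python3 -m handwheel '[[0,0.04,0.03,0],[0,0.1,0.06,0],[0,0.15,0.08,0],[0,0.175,0.09,0],[0,0.18,0.1,0],[0,0.18,0.1,0],[0,0.18,0.1,0],[0,0.18,0.1,0],[0,0.18,0.1,0],[0,0.18,0.1,0]]' 0 >/dev/null && python3 -c "
from h import *
grab('wrist','w2.png')
mv((.506,-.131,.20),12)
im=cv2.imread('pics/w2.png')[20:320,150:500]
cv2.imwrite('pics/c2.png',cv2.resize(im,None,fx=2,fy=2,interpolation=cv2.INTER_CUBIC))"
```

```text
t 5.25 pos [ 0.5311 -0.1259  0.2249] yaw 11.71 w 0.0854 tilt [ 0. -0.]
rows [-0.1026 -0.0006  0.0994] turn -0.0024
```

View pics/c2.png

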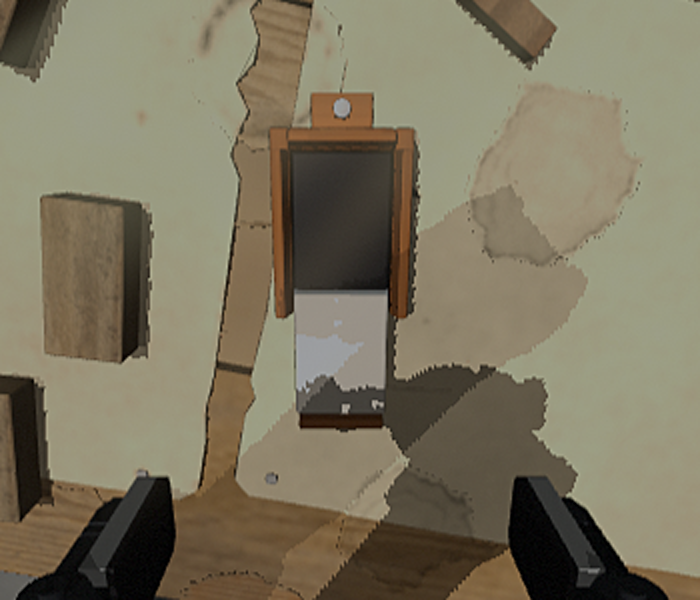

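The crop shows the stone top corners at (290,152), (394,152), (386,413), (296,413), and the mid-line at y=289.

```bash
python3 - <<'E'
from h import *
f=lambda u,v,z:ray('w2.png',150+u/2-.25,20+v/2-.25,z)
s=np.array([f(u,v,.052) for u,v in [(290,152),(394,152),(386,413),(296,413)]])
a=lambda d:np.degrees(np.arctan2(d[1],d[0])).round(2)
print(s,s.mean(0),'long',a(s[0]-s[3]),a(s[1]-s[2]),'mid',f(293,289,.052),f(388.5,289,.052),(f(293,289,.052)+f(388.5,289,.052))/2)
w=np.array([f(272,129,.05),f(417,129,.05)]);print('rim',w,w.mean(0),'ear',f(343,93,.01),f(343,108,.01))
c=s.mean(0)[:2]; th=a(s[0]+s[1]-s[2]-s[3]);print(th)
g=c-.043*np.array([np.cos(np.radians(th)),np.sin(np.radians(th))]);print('grip',g); mv((*g,.10),th)
E
```

```text
[[ 0.6099 -0.0853  0.052 ]
 [ 0.6202 -0.1349  0.052 ]
 [ 0.4843 -0.1626  0.052 ]
 [ 0.474  -0.113   0.052 ]] [ 0.5471  -0.12395  0.052  ] long 11.52 11.52 mid [ 0.5435 -0.0988  0.052 ] [ 0.5537 -0.1477  0.052 ] [ 0.5486  -0.12325  0.052  ]
rim [[ 0.6185 -0.0748  0.05  ]
 [ 0.6327 -0.1435  0.05  ]] [ 0.6256  -0.10915  0.05   ] ear [ 0.6445 -0.1046  0.01  ] [ 0.6372 -0.1061  0.01  ]
11.52
grip [ 0.50496623 -0.13253753]
t 5.25 pos [ 0.5311 -0.1259  0.2249] yaw 11.71 w 0.0854 tilt [ 0. -0.]
rows [-0.1079  0.0046  0.4994] turn 0.0016
```

```bash

python3 -m handwheel '[[-0.03,0.005,0.05,0],[-0.08,0.005,0.12,0],[-0.105,0.005,0.2,0.002],[-0.108,0.005,0.32,0.002],[-0.108,0.005,0.44,0.002],[-0.108,0.005,0.56,0.002],[-0.108,0.005,0.66,0.002],[-0.108,0.005,0.74,0.002],[-0.108,0.005,0.79,0.002],[-0.108,0.005,0.79,0.002]]' 0 && python3 -m handwheel '[[0,0,0,0],[0,0,0,0],[0,0,0,0],[0,0,0,0],[0,0,0,0],[0,0,0,0],[0,0,0,0],[0,0,0,0],[0,0,0,0],[0,0,0,0]]' 1 60 && python3 -c "
from h import *
mv((.505,-.1325,.1),11.5)"
```

```text
clock: 6.5
ee_pos: [0.504, -0.1328, 0.0265]
tcp_rot: [[0.98, 0.198, -0.002], [0.198, -0.98, 0.0], [-0.002, -0.001, -1.0]]
wrist_force: [-0.4, 0.4, 0.1]
gripper_width: 0.0854
finger_force: 0.0
clock: 7.75
ee_pos: [0.5055, -0.1328, 0.0283]
tcp_rot: [[0.98, 0.199, 0.002], [0.199, -0.98, -0.0], [0.002, 0.0, -1.0]]
wrist_force: [-1.3, 1.1, 6.4]
gripper_width: 0.0492
finger_force: 63.2
t 7.75 pos [ 0.5055 -0.1328  0.0283] yaw 11.49 w 0.0492 tilt [ 0.0016 -0.    ]
rows [-0.0012 -0.0013 -0.2867] turn -0.0001
```

```bash

python3 -m handwheel '[[0,0,0,0],[0,0,0,0],[0,0,-0.02,0],[0,0,-0.05,0],[0,0,-0.1,0],[0,0,-0.18,0],[0,0,-0.26,0],[0,0,-0.34,0],[0,0,-0.4,0],[0,0,-0.4,0]]' 1 110 && python3 -c "
from h import *
t=np.radians(-94); mv((.5393+.043*np.cos(t),.1745+.043*np.sin(t),.128),86)
im=grab('side','s2.png')
cv2.imwrite('pics/cs2.png',cv2.resize(im[140:280,200:420,::-1],None,fx=3.5,fy=3.5,interpolation=cv2.INTER_CUBIC))"
```

```text
clock: 9.0
ee_pos: [0.5056, -0.133, 0.1285]
tcp_rot: [[0.98, 0.199, 0.002], [0.199, -0.98, -0.001], [0.002, 0.001, -1.0]]
wrist_force: [0.2, -0.2, -2.5]
gripper_width: 0.0488
finger_force: 113.4
t 9.0 pos [ 0.5056 -0.133   0.1285] yaw 11.47 w 0.0488 tilt [ 0.0025 -0.0007]
rows [ 0.3309 -1.0128  0.0016] turn -0.6211
```

View pics/cs2.png

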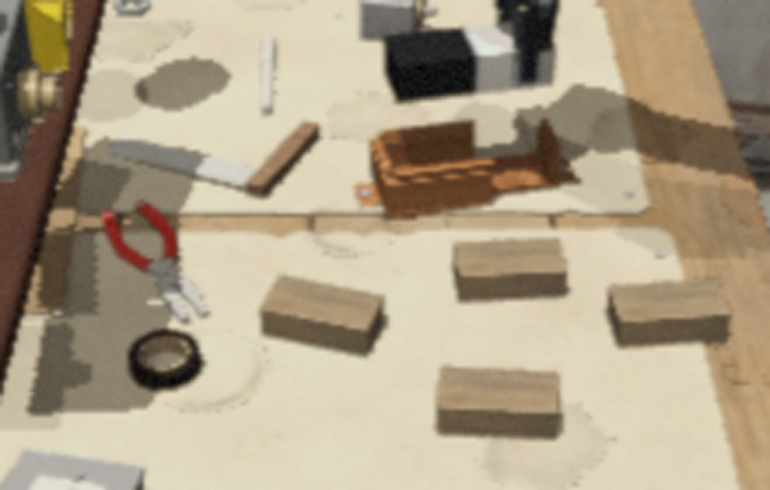

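The stone came out level, held by its pale half. I'll carry it to the rest now.

```bash

python3 -m handwheel '[[0.02,-0.05,0,-0.03],[0.05,-0.13,0,-0.08],[0.08,-0.24,0,-0.15],[0.12,-0.36,0,-0.22],[0.16,-0.5,0,-0.3],[0.21,-0.64,0,-0.39],[0.25,-0.78,0,-0.47],[0.29,-0.89,0,-0.54],[0.32,-0.96,0,-0.59],[0.33,-0.99,0,-0.62]]' 1 110 && python3 -c "
from h import *
t=np.radians(-94); mv((.5393+.043*np.cos(t),.1745+.043*np.sin(t),.058),86)
im=grab('side','s3.png')
cv2.imwrite('pics/cs3.png',cv2.resize(im[190:300,250:440,::-1],None,fx=4,fy=4,interpolation=cv2.INTER_CUBIC))"
```

```text
clock: 10.3
ee_pos: [0.5359, 0.1286, 0.1264]
tcp_rot: [[0.065, 0.998, -0.002], [0.998, -0.065, 0.001], [0.001, -0.002, -1.0]]
wrist_force: [-0.7, -0.2, -2.7]
gripper_width: 0.0488
finger_force: 113.3
t 10.3 pos [0.5359 0.1286 0.1264] yaw 86.25 w 0.0488 tilt [-0.0018  0.0008]
rows [0.0118 0.0014 0.2737] turn 0.0021
```

```bash

python3 -m handwheel '[[0.012,0,0.02,0],[0.012,0,0.06,0],[0.012,0,0.12,0],[0.012,0,0.18,0],[0.012,0,0.23,0],[0.012,0,0.26,0],[0.012,0,0.28,0],[0.012,0,0.295,0],[0.012,0,0.302,0],[0.012,0,0.302,0]]' 1 110 && python3 -c "
from h import *
t=np.radians(-94); mv((.5393+.043*np.cos(t),.1745+.043*np.sin(t),.0485),86)"
```

```text
clock: 11.6
ee_pos: [0.5369, 0.1293, 0.0519]
tcp_rot: [[0.072, 0.997, 0.0], [0.997, -0.072, 0.0], [0.0, 0.0, -1.0]]
wrist_force: [0.3, 0.4, -2.6]
gripper_width: 0.0484
finger_force: 113.4
t 11.6 pos [0.5369 0.1293 0.0519] yaw 85.86 w 0.0484 tilt [0.0003 0.0001]
rows [ 0.009  -0.0031  0.0138] turn -0.0011
```

```bash

python3 -m handwheel '[[0.009,-0.003,0,0],[0.009,-0.003,0.004,0],[0.009,-0.003,0.008,0],[0.009,-0.003,0.012,0],[0.009,-0.003,0.014,0],[0.009,-0.003,0.016,0],[0.009,-0.003,0.016,0],[0.009,-0.003,0.016,0],[0.009,-0.003,0.016,0],[0.009,-0.003,0.016,0]]' 1 110 && python3 -c "
from h import *
im=grab('side','s3.png')
cv2.imwrite('pics/cs3.png',cv2.resize(im[190:300,250:440,::-1],None,fx=4,fy=4,interpolation=cv2.INTER_CUBIC))"
```

```text
clock: 12.85
ee_pos: [0.5362, 0.1314, 0.0485]
tcp_rot: [[0.072, 0.997, 0.0], [0.997, -0.072, 0.0], [0.0, 0.0, -1.0]]
wrist_force: [-2.5, -1.4, 5.1]
gripper_width: 0.0488
finger_force: 114.7
```

View pics/cs3.png

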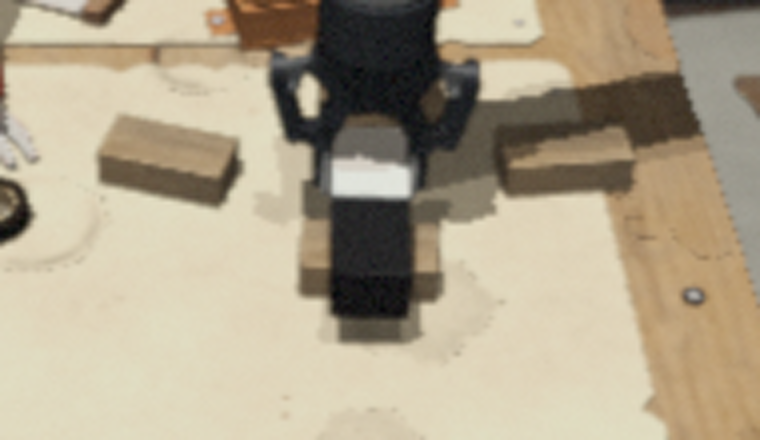

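The stone lies across the rest, roughly centred, and the force shows contact. I'll open the gripper and rise.

```bash

python3 -m handwheel '[[0,0,0,0],[0,0,0,0],[0,0,0,0],[0,0,0,0],[0,0,0,0],[0,0,0,0],[0,0,0,0],[0,0,0,0],[0,0,0,0],[0,0,0,0]]' 0 && python3 -m handwheel '[[0,0,-0.05,0],[0,0,-0.15,0],[0,0,-0.27,0],[0,0,-0.39,0],[0.02,0,-0.5,0],[0.05,0,-0.58,0],[0.1,0,-0.64,0],[0.13,0,-0.68,0],[0.16,0,-0.7,0],[0.16,0,-0.7,0]]' 0 && python3 -c "
from h import *
grab('wrist','w4.png')
im=cv2.imread('pics/w4.png')[20:320,150:500]
cv2.imwrite('pics/c4.png',cv2.resize(im,None,fx=2,fy=2,interpolation=cv2.INTER_CUBIC))"
```

```text
clock: 14.15
ee_pos: [0.5362, 0.1315, 0.0478]
tcp_rot: [[0.072, 0.997, -0.0], [0.997, -0.072, -0.0], [-0.0, -0.0, -1.0]]
wrist_force: [0.0, 0.7, 0.6]
gripper_width: 0.0851
finger_force: 0.0
clock: 15.4
ee_pos: [0.539, 0.1721, 0.2228]
tcp_rot: [[0.071, 0.997, -0.0], [0.997, -0.071, 0.0], [0.0, -0.0, -1.0]]
wrist_force: [-0.6, 0.2, -0.2]
gripper_width: 0.0855
finger_force: 0.0
```

View pics/c4.png

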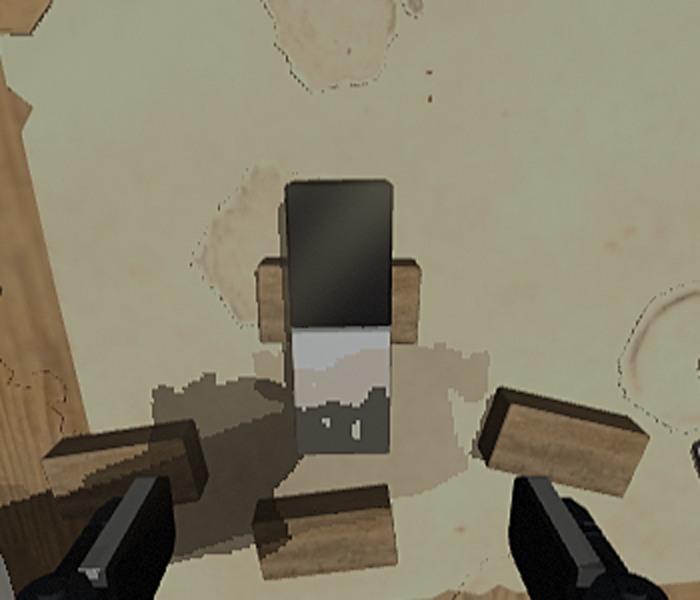

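The stone is balanced, dark half at the top. Its corners in the crop are (286,181), (392,181), (389,453), (296,453), with the mid-line at y=326.

```bash
python3 - <<'E'
from h import *
f=lambda u,v,z:ray('w4.png',150+u/2-.25,20+v/2-.25,z)
s=np.array([f(u,v,.072) for u,v in [(286,181),(392,181),(389,453),(296,453)]])
a=lambda d:np.degrees(np.arctan2(d[1],d[0])).round(2)
c=s.mean(0)[:2]; th=a(s[0]+s[1]-s[2]-s[3]);print(c,th,(f(291,326,.072)+f(391,326,.072))/2,np.linalg.norm(s[0]-s[3]))
g=c+.043*np.array([np.cos(np.radians(th)),np.sin(np.radians(th))]);print('grip',g); mv((*g,.048),th)
E
```

```text
[0.5397 0.1734] 86.63 [0.5398 0.1742 0.072 ] 0.13957768446281088
grip [0.5422277  0.21632564]
t 15.45 pos [0.5388 0.1713 0.2224] yaw 85.88 w 0.0851 tilt [-0.0009 -0.0006]
rows [0.1809 0.0014 0.6976] turn -0.0063
```

```bash

python3 -m handwheel '[[0.04,0,0.03,-0.003],[0.1,0,0.08,-0.006],[0.16,0,0.16,-0.006],[0.181,0.001,0.28,-0.006],[0.181,0.001,0.4,-0.006],[0.181,0.001,0.5,-0.006],[0.181,0.001,0.6,-0.006],[0.181,0.001,0.66,-0.006],[0.181,0.001,0.695,-0.006],[0.181,0.001,0.7,-0.006]]' 0 && python3 -m handwheel '[[0,0,0,0],[0,0,0,0],[0,0,0,0],[0,0,0,0],[0,0,0,0],[0,0,0,0],[0,0,0,0],[0,0,0,0],[0,0,0,0],[0,0,0,0]]' 1 60 && python3 -m handwheel '[[0,0,0,0],[0,0,0,0],[0,0,-0.02,0],[0,0,-0.05,0],[0,0,-0.1,0],[0,0,-0.18,0],[0,0,-0.26,0],[0,0,-0.32,0],[0,0,-0.35,0],[0,0,-0.35,0]]' 1 110
```

```text
clock: 16.7
ee_pos: [0.5425, 0.2167, 0.0473]
tcp_rot: [[0.059, 0.998, -0.001], [0.998, -0.059, -0.0], [-0.0, -0.001, -1.0]]
wrist_force: [0.1, 0.5, 0.7]
gripper_width: 0.0853
finger_force: 0.0
clock: 17.95
ee_pos: [0.543, 0.2169, 0.0489]
tcp_rot: [[0.06, 0.998, 0.001], [0.998, -0.06, 0.001], [0.001, 0.001, -1.0]]
wrist_force: [-1.5, 0.4, 6.0]
gripper_width: 0.049
finger_force: 61.7
clock: 19.2
ee_pos: [0.5427, 0.2166, 0.1357]
tcp_rot: [[0.06, 0.998, 0.001], [0.998, -0.06, 0.0], [0.0, 0.001, -1.0]]
wrist_force: [-0.2, 0.4, -2.0]
gripper_width: 0.0487
finger_force: 113.1
```

```bash
python3 -c "
from h import *
mv((.5055,-.1328,.115),191.5)"
```

```text
t 19.2 pos [0.5427 0.2166 0.1357] yaw 86.59 w 0.0487 tilt [0.0006 0.0003]
rows [-1.4042 -0.0655  0.0823] turn -0.8743
```

```bash

python3 -m handwheel '[[-0.05,0,0,-0.03],[-0.13,-0.01,0,-0.08],[-0.24,-0.02,0,-0.14],[-0.36,-0.03,0,-0.2],[-0.49,-0.04,0,-0.27],[-0.62,-0.05,0,-0.34],[-0.75,-0.06,0,-0.41],[-0.86,-0.06,0,-0.47],[-0.93,-0.06,0,-0.52],[-0.96,-0.06,0,-0.55]]' 1 110 && python3 -c "
from h import *
mv((.5055,-.1328,.115),191.5)"
```

```text
clock: 20.45
ee_pos: [0.5124, -0.0242, 0.1344]
tcp_rot: [[-0.887, 0.461, -0.003], [0.461, 0.887, -0.001], [0.002, -0.002, -1.0]]
wrist_force: [-0.2, 0.7, -2.0]
gripper_width: 0.0483
finger_force: 113.4
t 20.45 pos [ 0.5124 -0.0242  0.1344] yaw 152.55 w 0.0483 tilt [-0.0026 -0.0008]
rows [-0.176  -0.398   0.0781] turn -0.3246
```

```bash

python3 -m handwheel '[[-0.01,-0.04,0,-0.03],[-0.04,-0.1,0,-0.08],[-0.08,-0.18,0,-0.14],[-0.12,-0.26,0.01,-0.2],[-0.15,-0.33,0.03,-0.26],[-0.17,-0.38,0.05,-0.3],[-0.176,-0.398,0.07,-0.324],[-0.176,-0.398,0.078,-0.324],[-0.176,-0.398,0.078,-0.324],[-0.176,-0.398,0.078,-0.324]]' 1 110 && python3 -c "
from h import *
mv((.5055,-.1328,.070),191.5)
grab('wrist','w5.png')
im=cv2.imread('pics/w5.png');
cv2.imwrite('pics/c5.png',im)"
```

```text
clock: 21.7
ee_pos: [0.5067, -0.1302, 0.1159]
tcp_rot: [[-0.98, -0.199, -0.0], [-0.199, 0.98, 0.0], [-0.0, 0.0, -1.0]]
wrist_force: [-0.4, -0.7, -2.1]
gripper_width: 0.0488
finger_force: 113.3
t 21.7 pos [ 0.5067 -0.1302  0.1159] yaw -168.51 w 0.0488 tilt [-0.      0.0001]
rows [ 0.0068 -0.0093  0.1834] turn -0.0001
```

```bash

python3 -m handwheel '[[0.003,-0.004,0,0],[0.007,-0.009,0.02,0],[0.007,-0.009,0.05,0],[0.007,-0.009,0.09,0],[0.007,-0.009,0.12,0],[0.007,-0.009,0.14,0],[0.007,-0.009,0.15,0],[0.007,-0.009,0.15,0],[0.007,-0.009,0.15,0],[0.007,-0.009,0.15,0]]' 1 110 && python3 -c "
from h import *
mv((.5055,-.1328,.058),191.5)"
```

```text
clock: 23.0
ee_pos: [0.5055, -0.1333, 0.0786]
tcp_rot: [[-0.98, -0.199, 0.001], [-0.199, 0.98, -0.0], [-0.0, -0.0, -1.0]]
wrist_force: [0.6, 0.6, -2.3]
gripper_width: 0.0485
finger_force: 113.3
t 23.0 pos [ 0.5055 -0.1333  0.0786] yaw -168.54 w 0.0485 tilt [ 0.0005 -0.0002]
rows [-0.0004  0.0021  0.0823] turn -0.0003
```

```bash

python3 -m handwheel '[[0,0.002,0.01,0],[0,0.002,0.025,0],[0,0.002,0.04,0],[0,0.002,0.055,0],[0,0.002,0.07,0],[0,0.002,0.082,0],[0,0.002,0.086,0],[0,0.002,0.086,0],[0,0.002,0.086,0],[0,0.002,0.086,0]]' 1 110 && python3 -c "
from h import *
mv((.5055,-.1328,.029),191.5);print(manip.get_obs()['moment'])"
```

```text
clock: 24.25
ee_pos: [0.5054, -0.1315, 0.0569]
tcp_rot: [[-0.98, -0.201, 0.0], [-0.201, 0.98, 0.001], [-0.001, 0.001, -1.0]]
wrist_force: [-0.9, 5.2, 0.6]
gripper_width: 0.0488
finger_force: 112.8
t 24.25 pos [ 0.5054 -0.1315  0.0569] yaw -168.41 w 0.0488 tilt [0.0004 0.0012]
rows [ 0.0007 -0.0051  0.1117] turn 0.0008
[ 1.16030816 -0.02834325  0.59612538]
```

```bash

python3 -m handwheel '[[0,0.003,-0.004,0],[0,0.006,-0.004,0],[0,0.006,-0.004,0],[0,0.006,0,0],[0,0.006,0.01,0],[0,0.006,0.02,0],[0,0.006,0.03,0],[0,0.006,0.03,0],[0,0.006,0.03,0],[0,0.006,0.03,0]]' 1 110 && python3 -c "
from h import *
mv((.5055,-.1328,.029),191.5);print(manip.get_obs()['moment'])"
```

```text
clock: 25.5
ee_pos: [0.5041, -0.1323, 0.0499]
tcp_rot: [[-0.98, -0.197, -0.001], [-0.197, 0.98, -0.001], [0.001, -0.001, -1.0]]
wrist_force: [-3.2, 2.7, 5.0]
gripper_width: 0.0484
finger_force: 113.5
t 25.5 pos [ 0.5041 -0.1323  0.0499] yaw -168.61 w 0.0484 tilt [-0.0009 -0.0014]
rows [-0.005  -0.003   0.0837] turn -0.0009
[0.81324223 0.04752555 0.40999787]
```

```bash

python3 -m handwheel '[[0.003,0.003,0,0],[0.004,0.004,0,0],[0.004,0.004,0.01,0],[0.004,0.004,0.018,0],[0.004,0.004,0.026,0],[0.004,0.004,0.034,0],[0.004,0.004,0.042,0],[0.004,0.004,0.05,0],[0.004,0.004,0.05,0],[0.004,0.004,0.05,0]]' 1 110 && python3 -c "
from h import *
mv((.5055,-.1328,.029),191.5);print(manip.get_obs()['moment'])"
```

```text
clock: 26.75
ee_pos: [0.5023, -0.1326, 0.0372]
tcp_rot: [[-0.981, -0.196, -0.002], [-0.196, 0.981, -0.002], [0.003, -0.002, -1.0]]
wrist_force: [-5.9, -0.3, 8.2]
gripper_width: 0.0485
finger_force: 115.1
t 26.75 pos [ 0.5023 -0.1326  0.0372] yaw -168.72 w 0.0485 tilt [-0.0024 -0.0024]
rows [-0.0125 -0.0033  0.0327] turn -0.0019
[0.21551741 0.0952591  0.15998782]
```

```bash

python3 -m handwheel '[[0.004,0,0,0],[0.006,0,0,0],[0.006,0,0.006,0],[0.006,0,0.012,0],[0.006,0,0.018,0],[0.006,0,0.024,0],[0.006,0,0.03,0],[0.006,0,0.034,0],[0.006,0,0.034,0],[0.006,0,0.034,0]]' 1 110 && python3 -c "
from h import *
mv((.5055,-.1328,.029),191.5);print(manip.get_obs()['moment'])"
```

```text
clock: 28.0
ee_pos: [0.502, -0.1327, 0.0331]
tcp_rot: [[-0.981, -0.196, 0.001], [-0.196, 0.981, -0.004], [0.0, -0.004, -1.0]]
wrist_force: [-10.4, 1.2, 41.8]
gripper_width: 0.049
finger_force: 119.9
t 28.0 pos [ 0.502  -0.1327  0.0331] yaw -168.71 w 0.049 tilt [ 0.0008 -0.0044]
rows [-0.0137 -0.003   0.0165] turn -0.0018
[0.63227923 1.66437649 0.13411003]
```

```bash

python3 -m handwheel '[[0,0,-0.004,0],[0,0,-0.008,0],[0,0,-0.012,0],[0,0,-0.014,0],[0,0,-0.014,0],[0,0,-0.014,0],[0,0,-0.014,0],[0,0,-0.014,0],[0,0,-0.014,0],[0,0,-0.014,0]]' 1 110 && python3 -c "
from h import *
mv((.5055,-.1328,.029),191.5);print(manip.get_obs()['moment'])
im=grab('side','s6.png').astype(int)
for p in [(.6155,-.11,.052),(.6155,-.11,.012),(.4785,-.138,.052),(.547,-.124,.052)]: print(proj('s6.png',p))
a=np.load('pics/s6.png.npz');print(a['K'][0,0],a['K'][1,1])
print(im[170:202,300:366:2].mean(2).astype(int))
" | sed 's/^ *//'
```

```text
clock: 29.25
ee_pos: [0.502, -0.1327, 0.0334]
tcp_rot: [[-0.981, -0.196, -0.0], [-0.196, 0.981, -0.003], [0.001, -0.003, -1.0]]
wrist_force: [-5.1, -0.1, 15.9]
gripper_width: 0.0489
finger_force: 116.5
t 29.25 pos [ 0.502  -0.1327  0.0334] yaw -168.7 w 0.0489 tilt [-0.0001 -0.0028]
rows [-0.0138 -0.0031  0.0174] turn -0.0017
[0.30071201 0.45192891 0.03442406]
[310.1 181.4]
[310.1 192. ]
[353.9 176.2]
[332.2 178.8]
447.14462868079784 447.14462868079784
[[200 202 202 ...  83  86  84]
[202 202 203 ...  87  86  83]
[203 203 205 ...  85  86  86]
...
[202 187 184 ... 202 189 197]
[177 171 172 ... 159 139 143]
[135 136 136 ... 123 151 149]]
```

```bash

python3 -m handwheel '[[0,0,0,0],[0,0,0,0],[0,0,0,0],[0,0,0,0],[0,0,0,0],[0,0,0,0],[0,0,0,0],[0,0,0,0],[0,0,0,0],[0,0,0,0]]' 0 && python3 -m handwheel '[[0,0,-0.05,0],[0,0,-0.15,0],[0,0,-0.27,0],[0,0,-0.39,0],[0,0,-0.5,0],[0,0,-0.6,0],[0,0,-0.68,0],[0,0,-0.74,0],[0,0,-0.76,0],[0,0,-0.76,0]]' 0 | head -2
```

```text
clock: 30.55
ee_pos: [0.5023, -0.1308, 0.0318]
tcp_rot: [[-0.98, -0.199, 0.0], [-0.199, 0.98, -0.0], [0.0, -0.0, -1.0]]
wrist_force: [0.2, -0.6, -0.8]
gripper_width: 0.0854
finger_force: 0.0
clock: 31.8
ee_pos: [0.5021, -0.1309, 0.2218]
```

```bash

python3 -m handwheel '[[-0.03,0,0,0],[-0.08,-0.005,0,0],[-0.15,-0.005,0,0],[-0.21,-0.005,0,0],[-0.24,-0.005,0,0],[-0.25,-0.005,0,0],[-0.25,-0.005,0,0],[-0.25,-0.005,0,0],[-0.25,-0.005,0,0],[-0.25,-0.005,0,0]]' 0 | head -2
cat > top.py <<'E'
from h import *
import sys
np.set_printoptions(linewidth=250,threshold=100000)
def top(f,z=.052,s=2):
    im=cv2.imread('pics/'+f); th=np.radians(11.5);c=np.array([.5475,-.1238])
    X,Y=np.meshgrid(np.arange(-110,110,1/s),np.arange(-45,45,1/s))  # mm
    P=np.stack([c[0]+(X*np.cos(th)-Y*np.sin(th))/1e3,c[1]+(X*np.sin(th)+Y*np.cos(th))/1e3,X*0+z],-1)
    d=np.load('pics/'+f+'.npz');q=(P-d['P'][:3,3])@d['P'][:3,:3]@d['K'].T;uv=(q[...,:2]/q[...,2:]).astype(np.float32)
    return cv2.remap(im,uv[...,0],uv[...,1],cv2.INTER_LINEAR)
E
python3 - <<'E'
from top import *
grab('wrist','w6.png')
for f in ('w2.png','w6.png'):
    g=top(f).mean(2)
    print(f,'x profile |y|<8, every 2mm -84..84'); print(g[74:106,52:388:4].mean(0).astype(int))
    for x in (-60,-35,-8,20,45,65):
        k=int((x+110)*2); p=g[:,k-4:k+5].mean(1); print(x,p[20:160:2].astype(int))
E
```

```text
clock: 33.05
ee_pos: [0.5636, -0.1198, 0.2219]
w2.png x profile |y|<8, every 2mm -84..84
[129 128  74  23  32  28  20  49  84  86  72  63  63  62  76 107 117 124 135 147 148 149 151 152 153 156 157 157 152 150 146 143 144 146 147 143 144 144 144 144 146 132  87  34  38  41  43  45  46  47  48  49  50  50  51  52  52  52  52  52  52  51
  51  51  50  50  50  50  50  50  50  50  50  52  52  53  51  44  49  60  95  92  86 105]
-60 [ 56  56  56  57  57  57  57  57  57  57  54  51  60  61  59  72  73  74  67  62  63  63  63  63  63  63  63  63  63  63  62  62  62  62  62  63  63  63  64  63  63  63  63  63  63  64  63  63  63  65  68  68  76  93  95  95  95  95  95  88  93 157
 149 147 147 147 148 148 148 147]
-35 [130 130 130 131 133 134  74  49  55  54  43  95 141 147 143 143 142 143 142 142 143 143 143 143 142 142 143 145 146 150 149 153 158 157 157 157 157 157 157 157 157 157 157 157 157 157 157 157 157 157 157 157 157 157 156 157 157 157 159 160 112 130
 151 148 147 147 147 146 147 146]
-8 [ 46  52  66  66  69  62  34  41  41  35   6 112 144 146 144 143 143 143 143 143 143 144 144 14
[... 2160 characters left out ...]
41 140 147 149 149 149 145 141 142 143 143 143 143 143 144 144 144 144 145 145 150 148  57  22
  24  21  21  38  71  76  77  75]
45 [ 39  62  70  58  44  31  20  46 128 146 142 141 141 141 141 141 141 141 142 143 143 143 141 141 142 142 142 142 142 143 144 144 144 144 143 143 144 144 145 145 145 150 154 153 153 153 152 152 152 152 151 150 151 151 151 150 150 153 154 158 153  20
  16  21  16  55  84  87  82  76]
65 [108  65  74  75  78  85  28 109 149 156 154 153 153 153 152 153 152 153 153 153 153 153 153 153 153 153 153 153 153 153 153 153 153 153 153 153 153 153 153 153 153 153 153 153 153 153 153 153 153 153 153 153 153 153 153 153 153 153 154 158 152  90
  34  30  25  37  82  85  82  78]
```

The stone's pale end is standing high. By code, its apparent width is 54 mm against 49 mm at the dark end, so it tipped in the grip and hung up on the closed-end wall. I'll press the pale end down from above with shut fingertips.

```bash

python3 -m handwheel '[[-0.04,0,0.03,0],[-0.09,0,0.08,0],[-0.134,0,0.16,0],[-0.134,0,0.24,0],[-0.134,0,0.32,0],[-0.134,0,0.39,0],[-0.134,0,0.44,0],[-0.134,0,0.46,0],[-0.134,0,0.46,0],[-0.134,0,0.46,0]]' 1 30 && python3 -c "
from h import *
mv((.5965,-.1138,.063),191.5)"
```

```text
clock: 34.35
ee_pos: [0.5972, -0.113, 0.1076]
tcp_rot: [[-0.98, -0.199, 0.002], [-0.199, 0.98, -0.0], [-0.002, -0.001, -1.0]]
wrist_force: [0.2, 0.1, 1.0]
gripper_width: -0.0
finger_force: 0.0
t 34.35 pos [ 0.5972 -0.113   0.1076] yaw -168.54 w -0.0 tilt [ 0.0016 -0.0003]
rows [ 0.0036 -0.0024  0.1783] turn -0.0003
```

```bash

python3 -m handwheel '[[0.003,-0.002,0.02,0],[0.003,-0.002,0.04,0],[0.003,-0.002,0.05,0],[0.003,-0.002,0.06,0],[0.003,-0.002,0.07,0],[0.003,-0.002,0.08,0],[0.003,-0.002,0.09,0],[0.003,-0.002,0.1,0],[0.003,-0.002,0.1,0],[0.003,-0.002,0.1,0]]' 1 30 |head -4
```

```text
clock: 35.6
ee_pos: [0.5958, -0.1137, 0.0815]
tcp_rot: [[-0.98, -0.199, -0.001], [-0.199, 0.98, 0.0], [0.001, 0.0, -1.0]]
wrist_force: [-0.5, -0.1, 0.2]
```

```bash

python3 -m handwheel '[[0,0,0.005,0],[0,0,0.01,0],[0,0,0.015,0],[0,0,0.02,0],[0,0,0.025,0],[0,0,0.03,0],[0,0,0.035,0],[0,0,0.04,0],[0,0,0.04,0],[0,0,0.04,0]]' 1 30 |head -4
```

```text
clock: 36.85
ee_pos: [0.596, -0.1136, 0.0718]
tcp_rot: [[-0.98, -0.199, 0.0], [-0.199, 0.98, -0.0], [-0.0, -0.0, -1.0]]
wrist_force: [-0.2, 0.7, -0.4]
```

```bash

python3 -m handwheel '[[0,0,0.004,0],[0,0,0.008,0],[0,0,0.012,0],[0,0,0.016,0],[0,0,0.02,0],[0,0,0.024,0],[0,0,0.026,0],[0,0,0.028,0],[0,0,0.028,0],[0,0,0.028,0]]' 1 30 |sed -n '2p;4p'; python3 -c "
from bench import manip;print(manip.get_obs()['moment'])"
```

```text
ee_pos: [0.596, -0.1136, 0.0648]
wrist_force: [0.8, -0.1, -0.0]
[-0.03896918 -0.04752993 -0.0179556 ]
```

```bash

python3 -m handwheel '[[0,0,0.004,0],[0,0,0.006,0],[0,0,0.008,0],[0,0,0.01,0],[0,0,0.012,0],[0,0,0.014,0],[0,0,0.016,0],[0,0,0.018,0],[0,0,0.018,0],[0,0,0.018,0]]' 1 30 |sed -n '2p;4p'; python3 -c "
from bench import manip;print(manip.get_obs()['moment'])"
```

```text
ee_pos: [0.5959, -0.1137, 0.0631]
wrist_force: [-5.4, 0.1, 16.1]
[ 0.03608351  1.1157207  -0.04118224]
```

```bash

python3 -m handwheel '[[0,0,-0.03,0],[0,0,-0.1,0],[0,0,-0.2,0],[0.02,0,-0.32,0],[0.06,0,-0.44,0],[0.1,0,-0.54,0],[0.13,0,-0.6,0],[0.13,0,-0.63,0],[0.13,0,-0.63,0],[0.13,0,-0.63,0]]' 0 | head -2
python3 - <<'E'
from top import *
grab('wrist','w7.png')
g=top('w7.png').mean(2)
print(g[74:106,52:388:4].mean(0).astype(int))
for x in (-60,-35,-8,20,45,65):
    k=int((x+110)*2); p=g[:,k-4:k+5].mean(1); print(x,p[30:60:1].astype(int),p[130:160:1].astype(int))
E
```

```text
clock: 40.6
ee_pos: [0.5639, -0.1199, 0.2168]
[ 64  60  79  91  86  51  55  56  39  48  47  47  46  46  41  41  38  37  33  35  36  36  37  38  43  42  43  43  41  40  41  40  42  46  48  49  51  51  50  49  49  45 101 137 153 151 150 149 149 150 150 150 150 149 150 150 150 150 150 149 150 150
 152 153 153 153 153 153 153 153 153 153 153 153 153 153 158 113  18  73  76 108 139 137]
-60 [77 71 62 58 59 61 63 55 42 35 29 31 33 32 32 34 37 39 41 42 43 42 42 42 42 43 43 43 43 42] [ 60  61  62  63  62  54  49  53  76 126 150 144 141 139 139 139 139 139 139 139 139 139 139 139 139 139 140 140 140 139]
-35 [86 67 57 49 52 55 57 54 37 22 18 16 19 21 22 22 22 22 22 23 23 23 24 25 24 24 25 26 26 27] [ 39  39  38  38  35  33  23  14  86 158 153 146 144 142 142 142 142 142 142 142 142 142 142 143 143 143 143 143 143 143]
-8 [69 59 56 54 55 56 52 47 41 35 37 41 45 49 50 49 49 49 49 50 50 50 51 51 51 51 51 52 52 51] [48 48 49 50 52 46 32 21 12  9 12 21 36 38 27 22 24 23 19 27 55 76 85 90 88 86 83 79 75 76]
20 [ 69  56  50  52  53  52  48  37  37  70 101 123 143 145 146 145 144 144 144 144 144 144 145 145 145 145 145 146 146 146] [151 152 153 154 155 156 151 123  91  46   4  16  30  26  22  21  22  21  19  31  49  62  71  74  72  70  68  67  69  74]
45 [ 75  58  40  40  42  41  40  33  22  39  90 129 141 151 150 148 148 147 148 149 150 153 153 153 153 153 153 153 153 153] [153 153 153 154 156 159 165 170  96  18   6   8  13  19  22  22  21  19  21  32  45  65  85  86  86  85  82  80  79  76]
65 [ 76  71  58  45  46  50  50  49  48  47  64 116 159 159 158 156 154 153 153 153 153 153 153 153 153 153 153 153 153 153] [153 153 153 154 155 157 159 161 160  95  28  28  43  44  39  34  29  23  17  14  45  76  83  87  86  84  82  81  78  73]
```

```bash

python3 -m handwheel '[[0.04,0,0.02,0],[0.1,0,0.06,0],[0.17,0,0.14,0],[0.23,0,0.24,0],[0.247,0,0.34,0],[0.247,0,0.43,0],[0.247,0,0.5,0],[0.247,0,0.55,0],[0.247,0,0.57,0],[0.247,0,0.57,0]]' 1 30 |sed -n '2p;4p'; python3 -m handwheel '[[0,0,0.01,0],[0,0,0.015,0],[0,0,0.02,0],[0,0,0.025,0],[0,0,0.03,0],[0,0,0.035,0],[0,0,0.04,0],[0,0,0.043,0],[0,0,0.043,0],[0,0,0.043,0]]' 1 30 |sed -n '2p;4p'
```

```text
ee_pos: [0.5036, -0.1323, 0.0753]
wrist_force: [-0.1, -0.8, 0.7]
ee_pos: [0.5036, -0.1323, 0.0646]
wrist_force: [0.0, -0.3, -0.1]
```

```bash

python3 -m handwheel '[[0,0,-0.03,0],[0,0,-0.1,0],[0,0,-0.2,0],[0,0,-0.32,0],[0,0,-0.44,0],[0,0,-0.54,0],[0,0,-0.6,0],[0,0,-0.6,0],[0,0,-0.6,0],[0,0,-0.6,0]]' 1 |sed -n '1,4p'; python3 -c "
from bench import manip;print(manip.close_job())"
```

```text
clock: 44.4
ee_pos: [0.503, -0.1322, 0.2135]
tcp_rot: [[-0.98, -0.199, -0.002], [-0.199, 0.98, 0.001], [0.002, 0.001, -1.0]]
wrist_force: [0.1, 0.7, 0.1]
the job is handed in; nothing more can be done
None
```

I handed the job in at about 44 s with the stone turned end for end and, by touch and wrist-camera checks, home and level; the hand-in gave no verdict. On the way in it tipped and hung up at the closed end, so I pressed it home with shut fingertips.

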